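# Load a board into the test cradle and lock it with the T-handled pin

## Robot

A 7-joint arm with a two-finger parallel gripper is mounted at the origin on the work surface. World frame = base frame: x ahead of the robot, y to its left, z up, the work surface at z = 0. Lengths are in m, angles in degrees, forces in N, time in s.
With the tool pointing down it reaches from about 0.425 to 0.875 m from the base axis. Payload 4.7 kg.
Tool frame: the origin (TCP) lies at the very end of the fingers, on their centre line; the grasp point (between the pads) lies 19 mm behind it (env.grasp_offset is the distance from the TCP to the grasp point, in m); z points along the fingers, y is the line along which they close (so a half turn about z gives the same grasp; the last joint's range is limited). The gripper opens to 87 mm and grips with 3 to 60 N. Pads are 19 mm wide; open, the fingers measure 117 mm over their backs; the gripper's body (75 mm by 190 mm) begins 51 mm behind the grasp point.
Start: joints at [-65.942, 18.392, -4.016, 83.108, 1.295, 78.541, -3.26], TCP at [0.257, 0.597, 0.193] pointing down, gripper open.
Joint ranges: [-163.93, 163.93], [-17.29, 119.83], [-79.2, 71.16], [3.27, 140.29], [-89.18, 269.18], [5.43, 117.66], [-154.24, 154.24]. Speed limits (degrees/s): [147.25, 147.25, 180, 180, 180, 180, 180].

## Interface

Orientations are given as [roll, pitch, yaw] about the fixed x, y, z axes, in that order (R = Rz(yaw) Ry(pitch) Rx(roll)).
In Python, from cell import env gives the robot as it stands. The module is installed in compiled form; this text tells all that it offers.
- The arm moves only by the tool drive_tool, never from a script. Its argument "moves" is one flat list of numbers, 5 for each row, row after row: the shift along the tool's x, y, z in units of 40 mm (1.0 is 40 mm), then the turn about the tool's z in units of 10 degrees (1.0 is 10 degrees), then the finger opening in mm, from 0 to 87. A call has 1 to 5 rows; each row is the pose to reach, as a shift and turn from the pose commanded when the call began, along the tool's axes at that moment; what a row does not reach only later rows make up. A row lasts 1/8 s, in which the tool goes at most 62.5 mm and 10.7 degrees, less where a joint would pass 70% of its speed; a pose out of reach is approached as far as the arm can. A call with a gripper value outside its range is refused whole. The fingers move at their own pace and stop on an object; "squeeze" is the grip in N (left out, the last holds). Time passes only in rows, so rows that repeat a pose let the fingers close. It gives the time, the measured TCP pose, the force, the opening and the grip force at its end, in the units of the state.
- env.get_obs(): the state, without advancing time (a new reading comes with each control period).
- env.read_camera(name): name is "scene" or "top" or "wrist"; returns (picture, depth): 384x512x3 uint8, red, green, blue; 384x512 float32, m along the optical axis (not along the pixel's ray), 0 where there is no reading.
- env.camera_model(name): a dict with "K" (3x3 intrinsics, pixels), "rvec" (rotation vector, rad) and "tvec" (3), from world to camera coordinates, as OpenCV has them; the wrist camera has in their place "tool_from_camera" (4x4, takes a point from camera to tool coordinates, whose origin is the TCP and whose axes are the flange's). Camera axes: x right, y down, z forward; pixel columns grow to the right and rows downward; lengths in m; the calibration is good to about 2 mm. A picture is of the moment at which its call begins: read the wrist's pose just before it. camera_model takes no time and is no camera call.
- env.sign_off(): hands the job in; it is judged then, once.
The state is a dict: "time_s": time; "qpos": joint angles; "joint_velocities": joint speeds; "effort": joint torques, N m; "tool_pos": TCP position; "tool_rot": TCP orientation; "force": force on the tool from outside, world axes, zero at the start; "wrist_torque": the same for the moment, N m; "grip_width": finger opening in m; "grasp_force": force on a finger pad.
Only numpy, scipy, OpenCV 4.12 (cv2) and the standard library are available. Lean on these libraries where they do the work, as an engineer would, in place of code of your own. Each camera call takes 0.05 s, during which the arm holds its last target. There are 200 camera calls.

## Task

Slide the circuit board that has the steel tab up out of the storage rack and seat it fully home in the slot of the test cradle, so that the hole in its tab lies over the hole in the cradle's flange. Then take the T-handled pin from the wooden tool block and push it down through both holes until its collar rests on the tab, and let go. Leave the other boards, tools and things on the bench where they are.

Things in the scene. Friction and masses are not known exactly. Their poses are not given: they have to be found in the camera images.
- card: The board to load: green circuit board 140 mm long (x), 4 mm thick (y), 90 mm high, upright in one of the rack's three slots (varies). Known by the flat steel tab (36 mm wide, 4 mm thick, z = 88 to 92 mm) that sticks out of its +x end to x = 112 mm. Origin: middle of the lower edge, z up. About 0.2 kg, balanced within 15 mm of its middle.
- card_grip (a point): Where to grip: middle of the aluminium rail along the card's top edge, card frame x = 0, y = 0, z = 96 mm. The rail is 10 mm thick (y), 136 mm long (x), from z = 88 to 104 mm. Axes as the card's.
- card_hole (a point): Centre of the 16 mm hole in the card's tab, at the tab's upper face (card frame x = 92, y = 0, z = 92 mm).
- plain_card_a: Another board in the rack: same green board and rail as the card, same origin and axes, but no tab. Leave it alone.
- plain_card_b: A second board without a tab in the rack, same as plain_card_a. Leave it alone.
- rack: Fixed grey rack, left or right on the bench, yaw varies. Base 180 x 150 x 10 mm; slots along x at y = -48, 0, 48 mm, 6.5 mm wide. Boards stand on the base (z = 10 mm), ends in guides 60 mm high, flared mouths to 73 mm: lift straight up. 38 mm is free between neighbouring rails. A tab overhangs the +x end. Origin: centre of underside.
- cradle: Fixed aluminium cradle on the other side of the bench from the rack, yaw varies. One slot along x, 6.5 mm wide, floor at z = 10 mm, end stops 143 mm apart, guides 60 mm high, mouths flared 6 mm outward up to 73 mm. Home: the card's origin at (0, 0, 10 mm) here, its +x along the cradle's +x. Origin: under the middle of the slot, on the bench.
- cradle_hole (a point): Centre of the 14 mm through hole in the cradle's flange, at its upper face (cradle frame x = 92, y = 0, z = 97 mm). The flange, beyond the slot's +x end, is 36 mm (x) by 56 mm (y), 8 mm thick, with free room below down to z = 10 mm. With the board home the tab's upper face is 5 mm above this point.
- pin: T-handled pin, 113 mm long: steel shank 10 mm in diameter, 70 mm long, ending in a 12 mm taper to 4 mm; collar 26 mm in diameter, 6 mm thick; 12 mm neck; black crossbar on top. Upright in one of the block's three holes (varies), collar on the block's top. Origin: on the axis at the collar's underside, z up, x along the crossbar. About 0.09 kg.
- pin_grip (a point): Where to grip: middle of the pin's crossbar, 35 mm above the pin's origin. The crossbar is 50 mm long (x), 12 mm thick (y), 16 mm high. Axes as the pin's.
- pin_tip (a point): Lower tip of the pin, 70 mm below its origin.
- driver: Tool in the block with a round black handle 26 mm thick, top 62 mm above the block; same collar and shank. Leave it alone. Origin: at the collar's underside.
- punch: Tool in the block with a plain round 16 mm steel head, top 42 mm above the block; same collar and shank. Leave it alone. Origin: at the collar's underside.
- block: Fixed wooden tool block, 190 mm (x) by 60 mm (y) by 80 mm high, with three 13 mm upright through holes at x = -60, 0 and 60 mm, in the middle of the bench. Origin: centre of the underside.
- pen_pot: Grey pot with pens, 72 mm across, 145 mm high with its pens. Bystander. Origin: centre of the underside.
- torch: Standing grey torch, 42 mm across, 125 mm high. Bystander. Origin: centre of the underside.
- tin: Steel can 60 mm across, 50 mm high. Bystander. Origin: centre of the underside.
Not all that is in view belongs to the job. Leave any blue or green look-alike of the pin alone. Of the things that look like the card, the larger one is meant.

How it is judged:
By the outcome, as a careful person would: the job done as asked, in the order asked, and still so for the second after the job is handed in, with the robot touching nothing.
It also fails if it takes over 64 s, if anything falls off the work surface, if the arm or the gripper's body presses on something with over 40 N, if the wrist force passes 120 N, or if a joint passes its speed limit or range.

## Working session

There is one attempt and no reset: what is moved stays moved. The work goes in short steps, Python scripts to look and compute and a tool call to move; the robot and the scene stay as the last step left them, time stands still between calls to the robot, and variables do not carry over. Pictures are saved under pics/ and viewed, at most 10 in all, crops included, and the job is handed in when it is done.

Besides the shell and the picture viewer there is one more tool, called as name(argument=value, ...) on one line, values as JSON. drive_tool: Moves the arm, as the interface text tells. Its arguments: {"type":"object","properties":{"moves":{"type":"array","items":{"type":"number"}},"squeeze":{"type":"number"}},"required":["moves"]}

```bash
mkdir -p pics; cat > h.py <<'E'
import numpy as np, cv2
from cell import env
from scipy.spatial.transform import Rotation as R
def cam(name):
    o=env.get_obs(); im,d=env.read_camera(name); m=env.camera_model(name); K=np.array(m["K"],float)
    if name=="wrist":
        T=np.eye(4); T[:3,:3]=R.from_euler('xyz',o["tool_rot"],degrees=True).as_matrix(); T[:3,3]=o["tool_pos"]
        W=T@np.array(m["tool_from_camera"])
    else:
        Rm=cv2.Rodrigues(np.array(m["rvec"],float))[0]; W=np.eye(4); W[:3,:3]=Rm.T; W[:3,3]=-Rm.T@np.array(m["tvec"],float).ravel()
    return im,d,K,W
def cloud(d,K,W):
    v,u=np.indices(d.shape); p=np.stack([(u-K[0,2])/K[0,0]*d,(v-K[1,2])/K[1,1]*d,d],-1)
    return p@W[:3,:3].T+W[:3,3]
def ray(uv,K,W,z):
    r=W[:3,:3]@np.array([(uv[0]-K[0,2])/K[0,0],(uv[1]-K[1,2])/K[1,1],1]); return W[:3,3]+r*(z-W[2,3])/r[2]
def save(im,n): cv2.imwrite("pics/"+n,im[...,::-1])
E
python3 - <<'E'
from h import *
print(env.get_obs(), env.grasp_offset)
for n in ("scene","top"):
    im,d,K,W=cam(n); save(im,n+"1.png"); np.savez(n+".npz",im=im,d=d,K=K,W=W); print(n,W[:3,3],W[:3,2],K[0,0])
E
```

```text
{'time_s': 0.0, 'qpos': array([-65.94139193,  18.43889467,  -4.01568622,  83.17511049,
         1.29463673,  78.54053456,  -3.26106544]), 'joint_velocities': array([-0.13166444,  0.0612578 ,  0.02723217,  0.00688887, -0.06542523,
        0.08263805, -0.10372102]), 'effort': array([-5.08877019e-04, -4.91285527e+01, -4.04332392e-01, -3.12533212e+01,
       -6.39488082e-02,  4.37767943e-02,  1.79904182e-04]), 'tool_pos': array([0.25639589, 0.59663002, 0.19206163]), 'tool_rot': array([-1.79890684e+02,  5.35995034e-03,  1.56750160e+02]), 'force': array([ 0.19596546, -0.10057779,  0.50889764]), 'wrist_torque': array([ 0.0280437 , -0.06021474,  0.02743394]), 'grasp_force': 0.0, 'grip_width': 0.08700034834597538} 0.0187
scene [1.40556736 0.17443349 0.64869715] [-0.79164285 -0.24401637 -0.5601407 ] 389.35146228949793
top [ 0.42421146 -0.04284224  1.15114885] [ 0.148568   -0.01274234 -0.9888201 ] 390.5844246977732
```

View pics/top1.png

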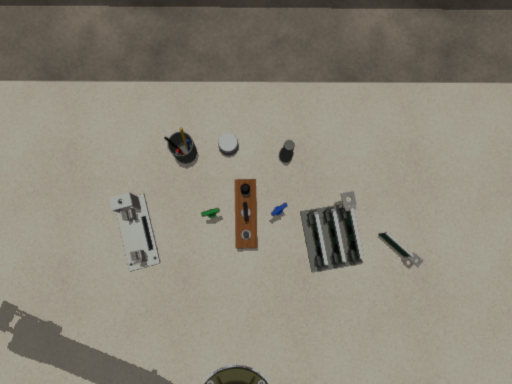

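View pics/scene1.png

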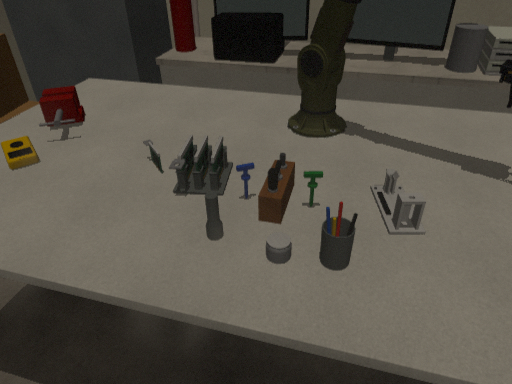

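The top view shows the rack at (331,238) with a tab at (348,200), the tool block at (246,213) and the cradle at (137,232). The pen pot is at (182,147), the tin at (228,143) and the torch at (288,150). 

Things that could be mistaken:
- **Card:** the rack boards at (318,240) and (336,236) have no tab, the one at about (352,232) may carry it, and there is a small card at (398,246).
- **Pin:** candidates are the crossbar at (246,212), the driver at (245,188), the punch at (246,235), and the green (211,212) and blue (279,210) T look-alikes.

My choice is the larger tabbed card in the rack and the black crossbar pin in the middle of the block. I'll check both in a crop.

```bash
python3 - <<'E'
from h import *
z=np.load("top.npz"); im,d,K,W=[z[k] for k in("im","d","K","W")]
r=lambda a,w,h:cv2.resize(a,(w,h),interpolation=cv2.INTER_CUBIC)
a=r(im[180:280,290:370],400,500); b=r(im[180:280,105:165],300,500)
c=np.hstack([a,b]); c=np.clip(c*1.6,0,255).astype(np.uint8); save(c,"crop1.png")
P=cloud(d,K,W)
for n,(u0,u1,v0,v1) in dict(rack=(295,370,185,280),block=(230,265,175,255),crad=(105,165,185,275)).items():
    q=P[v0:v1,u0:u1].reshape(-1,3); print(n,np.histogram(q[:,2],bins=np.arange(-.01,.19,.01))[0])
for t in [(348,200),(246,212),(245,188),(246,235),(124,202),(318,240),(336,236),(352,232)]:
    print(t,P[t[1],t[0]].round(3))
E
```

```text
rack [2478 1993  507  107  104   98  152  283  314   73   94  321  570    0
    0    0    0    0    0]
block [777 525   0   0   0   0   0   0 767 519   2   6  26  95  38  37   0   0
   0]
crad [1612 2161  841   42   51   66   60  146   98   22  257   17    0    0
    0    0    0    0    0]
(348, 200) [ 0.581 -0.332 -0.006]
(246, 212) [ 0.531 -0.028  0.125]
(245, 188) [ 0.593 -0.025  0.14 ]
(246, 235) [ 0.471 -0.028  0.122]
(124, 202) [ 0.424 -0.043  1.151]
(318, 240) [ 0.459 -0.225  0.076]
(336, 236) [ 0.469 -0.269  0.103]
(352, 232) [ 0.481 -0.318  0.082]
```

View pics/crop1.png

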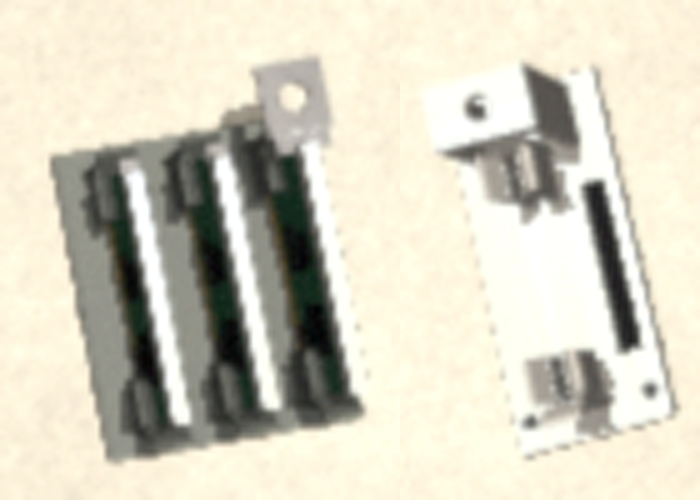

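The left crop shows the tab with its hole at about (292,95), attached to the rightmost rail, so the card is in the right slot with its +x pointing away from the robot. The right crop shows the cradle flange with its hole at (478,106) and guides below it, so the cradle's +x also points away.

```bash
python3 - <<'E'
from h import *
z=np.load("top.npz"); im,d,K,W=[z[k] for k in("im","d","K","W")]
P=cloud(d,K,W); v,u=np.indices(d.shape)
def box(u0,u1,v0,v1): return (u>=u0)&(u<u1)&(v>=v0)&(v<v1)
def cast(m,h): 
    uv=np.argwhere(m)[:,::-1]; return np.array([ray(t,K,W,h)[:2] for t in uv])
def rect(m,h,n):
    q=cast(m,h).astype(np.float32); (c,s,a)=cv2.minAreaRect(q*1000); 
    w,vv=np.linalg.eigh(np.cov(q.T)); print(n,len(q),"ctr",np.round(c,1),"size",np.round(s,1),"ang",round(a,1),"pca",np.round(np.degrees(np.arctan2(vv[1,1],vv[0,1])),1),"mean",(q.mean(0)*1000).round(1))
g=im.max(2)
bright=g>150
mm=box(295,370,185,280)&(P[...,2]>.098)&(d>0)
n,l=cv2.connectedComponents(mm.astype(np.uint8))
for i in range(1,n):
    if (l==i).sum()>20: rect(l==i,.114,"rail%d"%i); uv=np.argwhere(l==i); print(uv.min(0),uv.max(0), np.median(P[l==i][:,2]))
f=box(105,165,185,275)&(P[...,2]>.088)&(d>0); rect(f,.097,"flange")
print(np.median(P[f][:,2]))
f=box(105,165,185,275)&(P[...,2]>.05)&(P[...,2]<.085)&(d>0); rect(f,.073,"guides")
f=box(105,165,185,275)&(P[...,2]>.003)&(P[...,2]<.02)&(d>0);rect(f,.01,"base")
f=box(230,265,175,255)&(P[...,2]>.07)&(P[...,2]<.09)&(d>0); rect(f,.08,"block")
f=box(236,256,200,224)&(P[...,2]>.10)&(d>0); rect(f,.123,"bar"); print(np.median(P[f][:,2]))
# holes
for nme,(x,y),h in (("cardhole",(290+292/5,180+95/5),.102),("crhole",(105+78/5,180+106/5),.097)): print(nme,ray((x-.4,y-.4),K,W,h).round(4))
E
```

```text
rail1 454 ctr [ 498.3 -312.9] size [179.7  36.2] ang 9.1 pca -169.7 mean [ 513.8 -312.2]
[191 341] [258 363] 0.10552416415269206
rail2 259 ctr [ 471.8 -271.6] size [140.8  12.7] ang 9.6 pca -170.3 mean [ 470.5 -271.9]
[209 331] [261 345] 0.11210803362879851
rail3 250 ctr [ 464.1 -224.7] size [140.6  12.4] ang 9.7 pca -170.2 mean [ 463.1 -224.8]
[212 313] [264 327] 0.11218981235748504
flange 281 ctr [562.6 312.7] size [37.4 58.1] ang 15.8 pca 104.4 mean [562.5 312.9]
0.09637459638079626
guides 312 ctr [488.2 287.5] size [191.7  62.7] ang 18.1 pca -168.3 mean [486.3 288.7]
base 1838 ctr [493.9 298.4] size [262.2 172.9] ang 2.0 pca -171.7 mean [475.8 285.4]
block 1286 ctr [534.2 -25.4] size [189.2  59.7] ang 1.3 pca -179.1 mean [528.7 -25.5]
bar 83 ctr [534.  -25.3] size [48.6 11.7] ang 5.3 pca -175.0 mean [533.8 -25.4]
0.12197161907104115
cardhole [ 0.5703 -0.3048  0.102 ]
crhole [0.5642 0.3135 0.097 ]
```

```bash
cat >> h.py <<'E'
def plan(wps,start=None):
    """wps: (x,y,z m,yaw deg) in sequence, each starting where the previous ended; prints tool-axis units"""
    if start is None:
        o=env.get_obs(); start=(*o["tool_pos"],o["tool_rot"][2])
    p=np.array(start,float)
    for w in wps:
        w=np.array(w,float); c,s=np.cos(np.radians(p[3])),np.sin(np.radians(p[3])); dx,dy,dz,da=w-p
        print([round(t,3) for t in((c*dx+s*dy)/.04,(s*dx-c*dy)/.04,-dz/.04,-da/10)], "dist",round(float(np.hypot(np.hypot(dx,dy),dz)),3)); p=w
E
python3 - <<'E'
from h import *
print(np.array(env.camera_model("wrist")["tool_from_camera"]).round(3).tolist(), env.camera_model("wrist")["K"])
plan([(.42,.40,.28,105),(.475,.25,.29,55),(.475,.25,.29,12.6)],(.257,.597,.193,156.74))
E
```

```text
[[0.001, -0.957, -0.289, 0.079], [1.0, 0.001, -0.001, 0.001], [0.001, -0.289, 0.957, -0.191], [0.0, 0.0, 0.0, 1.0]] [[288.29855769   0.         253.49353442]
 [  0.         288.29855769 191.02726   ]
 [  0.           0.           1.        ]]
[np.float64(-5.689), np.float64(-2.915), np.float64(-2.175), np.float64(5.174)] dist 0.27
[np.float64(-3.978), np.float64(0.358), np.float64(-0.25), np.float64(5.0)] dist 0.16
[np.float64(0.0), np.float64(0.0), np.float64(-0.0), np.float64(4.24)] dist 0.0
```

drive_tool(moves=[-5.7, -2.9, -2.2, 5.2, 87, -5.7, -2.9, -2.2, 5.2, 87, -5.7, -2.9, -2.2, 5.2, 87, -5.7, -2.9, -2.2, 5.2, 87, -5.7, -2.9, -2.2, 5.2, 87])

```text
time_s: 0.72
tool_pos: [0.4243, 0.3964, 0.2828]
tool_rot: [179.8, 0.0, 104.0]
force: [-0.3, 1.2, 0.2]
grip_width: 0.0869
grasp_force: 0.0
```

drive_tool(moves=[-4, 0.4, -0.3, 5, 87, -4, 0.4, -0.3, 5, 87, -4, 0.4, -0.3, 5, 87, -4, 0.4, -0.3, 5, 87, -4, 0.4, -0.3, 5, 87])

```text
time_s: 1.35
tool_pos: [0.4766, 0.2492, 0.2929]
tool_rot: [-180.0, 0.0, 54.4]
force: [0.3, 1.2, 0.3]
grip_width: 0.0867
grasp_force: 0.0
```

drive_tool(moves=[0, 0, 0, 4, 87, 0, 0, 0, 4, 87, 0, 0, 0, 4, 87, 0, 0, 0, 4, 87, 0, 0, 0, 4, 87])

```text
time_s: 1.98
tool_pos: [0.4763, 0.2498, 0.2928]
tool_rot: [180.0, 0.0, 14.8]
force: [0.1, 0.3, -0.8]
grip_width: 0.0871
grasp_force: 0.0
```

```bash
python3 - <<'E'
from h import *
im,d,K,W=cam("wrist"); save(np.clip(im*1.3,0,255).astype(np.uint8),"w1.png"); np.savez("w1.npz",im=im,d=d,K=K,W=W)
E
```

```text
(no output)
```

View pics/w1.png

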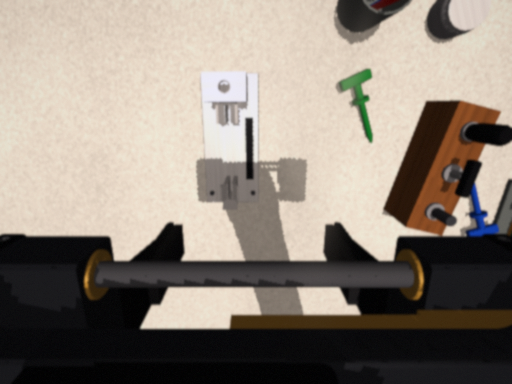

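The wrist view shows the cradle with its flange hole at (224,86), the +x guide at about (229,113) and the -x guide at about (231,187). The green look-alike is at (358,100).

```bash
python3 - <<'E'
from h import *
z=np.load("w1.npz"); im,d,K,W=[z[k] for k in("im","d","K","W")]
P=cloud(d,K,W); v,u=np.indices(d.shape); z=P[...,2]
B=(u>190)&(u<262)&(v>60)&(v<215)&(d>0)
print(np.histogram(z[B],bins=np.arange(-.01,.12,.01))[0])
def rect(m,h,n):
    q=np.array([ray(t,K,W,h)[:2] for t in np.argwhere(m)[:,::-1]],np.float32)*1000
    c,s,a=cv2.minAreaRect(q); print(n,len(q),np.round(c,1),np.round(s,1),round(a,1))
rect(B&(z>.088),.097,"flange"); print(np.median(z[B&(z>.088)]))
for nm,lo,hi in(("g+",98,128),("g-",170,205)): rect(B&(z>.055)&(z<.085)&(v>lo)&(v<hi),.073,nm)
# base light plate
rect(B&(im.min(2)>0)&(z>.005)&(z<.02),.01,"base")
# hole: dark blob inside flange
g=cv2.cvtColor(im,cv2.COLOR_RGB2GRAY); s=g[76:97,212:237]; print(s[::2,::2])
m=(s<.75*np.median(s)).astype(np.uint8); n,l,st,c=cv2.connectedComponentsWithStats(m)
for i in range(1,n): print(st[i],c[i]+[212,76],ray(c[i]+[212,76],K,W,.097).round(4))
o=(B&(z>.055)&(z<.085)).astype(np.uint8)[95:206,205:255]
for r in o[::3]: print("".join(".#"[k] for k in r))
E
```

```text
[2155 4243 2318   47   40   39  108  396  311   14 1228    0]
flange 1230 [564.3 311.9] [34.5 56.2] 14.9
0.09663163065502012
g+ 369 [531.6 309.3] [27.9 42.1] 14.9
g- 336 [420.6 272.7] [32.8 29.9] 14.9
base 5138 [487.1 291. ] [208.4  89.5] 15.1
[[181 182 181 182 182 182 181 182 182 182 182 182 182]
 [182 182 182 182 182 179 178 182 183 182 182 182 181]
 [183 181 181 180 163 145 152 164 177 182 182 182 182]
 [183 183 182 164 132 150 164 164 159 179 181 182 181]
 [182 183 180 136 128 141 130 148 134 170 182 182 181]
 [183 182 177 123 100 106 105 106 115 164 182 182 181]
 [183 182 179 129 100 104 104 106 119 168 181 182 183]
 [183 183 182 164 124 109 105 114 144 178 182 182 181]
 [183 183 182 181 169 148 132 152 175 182 182 181 182]
 [182 183 183 182 181 181 176 180 182 182 182 182 181]
 [184 182 183 184 182 183 183 183 181 183 182 182 182]]
[ 6  5 12 12 81] [223.          87.08641975] [0.5637 0.3126 0.097 ]
..................................................
..................................................
..................................................
.............................
[... 1004 characters left out ...]
.....................................
..................................................
..................................................
..................................................
..................................................
..................................................
..................................................
................#######....######.................
..............#########....#######................
..............#########....#######................
..............#########....#######................
...............########....########...............
...............####################...............
..................###############.................
```

```bash
python3 - <<'E'
from h import *
z=np.load("w1.npz"); K,W=z["K"],z["W"]
a=ray((205+22.5,116),K,W,.073); b=ray((205+24.5,191),K,W,.073); print(a,b,np.degrees(np.arctan2(*(a-b)[1::-1])))
plan([(.47,-.319,.27,9.6)])
E
```

```text
[0.52924728 0.30068429 0.073     ] [0.42475537 0.27278733 0.073     ] 14.94802792513905
[np.float64(-3.81), np.float64(13.703), np.float64(0.571), np.float64(0.53)] dist 0.569
```

drive_tool(moves=[-3.8, 13.7, 0.6, 0.5, 87, -3.8, 13.7, 0.6, 0.5, 87, -3.8, 13.7, 0.6, 0.5, 87, -3.8, 13.7, 0.6, 0.5, 87, -3.8, 13.7, 0.6, 0.5, 87])

```text
time_s: 2.65
tool_pos: [0.4721, -0.0642, 0.28]
tool_rot: [-180.0, -0.1, 9.9]
force: [0.5, -0.3, -0.1]
grip_width: 0.0867
grasp_force: 0.0
```

```bash
python3 - <<'E'
from h import *
plan([(.47,-.319,.27,9.6)]); print(env.get_obs()["tool_pos"])
E
```

```text
[np.float64(-1.147), np.float64(6.266), np.float64(0.25), np.float64(0.031)] dist 0.255
[ 0.47205861 -0.06420804  0.27998797]
```

drive_tool(moves=[-1.1, 6.2, 0.3, 0, 40, -1.1, 6.2, 0.3, 0, 40, -1.1, 6.2, 0.3, 0, 40, -1.1, 6.2, 0.3, 0, 40, -1.1, 6.2, 0.3, 0, 40])

```text
time_s: 3.28
tool_pos: [0.4683, -0.3197, 0.2674]
tool_rot: [179.8, 0.2, 9.3]
force: [-0.5, 0.8, 0.8]
grip_width: 0.0456
grasp_force: 0.0
```

```bash
python3 - <<'E'
from h import *
im,d,K,W=cam("wrist"); save(np.clip(im*1.3,0,255).astype(np.uint8),"w2.png"); np.savez("w2.npz",im=im,d=d,K=K,W=W); print(env.get_obs()["tool_pos"],env.get_obs()["tool_rot"])
E
```

```text
[ 0.46962838 -0.31666779  0.26740773] [1.79939362e+02 1.32206122e-01 9.54186056e+00]
```

View pics/w2.png

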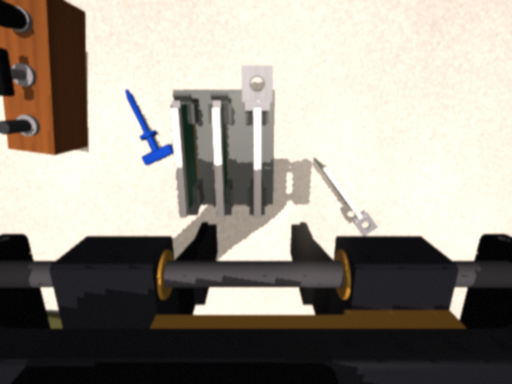

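The wrist view shows the tabbed card's rail running from (258,107) to (257,214), with its tab hole at (257,83). The plain rails are at columns 181 and 219, and the small card lies at (345,195).

```bash
python3 - <<'E'
from h import *
z=np.load("w2.npz"); im,d,K,W=[z[k] for k in("im","d","K","W")]
P=cloud(d,K,W); v,u=np.indices(d.shape); z=P[...,2]
def rect(m,h,n):
    q=np.array([ray(t,K,W,h)[:2] for t in np.argwhere(m)[:,::-1]],np.float32)*1000
    c,s,a=cv2.minAreaRect(q); print(n,len(q),np.round(c,1),np.round(s,1),round(a,1),round(float(np.median(z[m])),4))
B=(d>0)&(u>238)&(u<278)&(z>.08)
rect(B&(v>112)&(v<222),.114,"rail"); rect(B&(v<100),.102,"tab")
g=cv2.cvtColor(im,cv2.COLOR_RGB2GRAY); s=g[72:95,246:269]; print(np.median(s))
m=(abs(z[72:95,246:269]-.1)>.03).astype(np.uint8); n,l,st,c=cv2.connectedComponentsWithStats(m)
for i in range(1,n): print(st[i],ray(c[i]+[246,72],K,W,.102).round(4))
plan([(.480,-.319,.16,9.6),(.480,-.319,.087,9.6)])
E
```

```text
rail 895 [ 474.3 -323.6] [129.1   9.9] 9.8 0.1137
tab 899 [ 570.9 -307.3] [35.9 36.1] 9.4 0.1018
161.0
[8 4 1 1 1] [ 0.5776 -0.303   0.102 ]
[  4   5  14  15 154] [ 0.5694 -0.3075  0.102 ]
[20  9  1  1  1] [ 0.5745 -0.3176  0.102 ]
[13 21  1  1  1] [ 0.5602 -0.3118  0.102 ]
[ 7 22  1  1  1] [ 0.558 -0.305  0.102]
[np.float64(0.246), np.float64(0.1), np.float64(2.685), np.float64(-0.006)] dist 0.108
[np.float64(0.0), np.float64(0.0), np.float64(1.825), np.float64(-0.0)] dist 0.073
```

```bash
cat > card.py <<'E'
from h import *
def measure(off):
    im,d,K,W=cam("wrist"); P=cloud(d,K,W); v,u=np.indices(d.shape); z=P[...,2]
    B=(d>0)&(u>238)&(u<278)&(z>.08)
    for nm,m,h in(("rail",B&(v>112)&(v<222),.114),("tab",B&(v<100),.102)):
        q=np.array([ray(t,K,W,h)[:2] for t in np.argwhere(m)[:,::-1]],np.float32)*1000
        c,s,a=cv2.minAreaRect(q); print(nm,np.round(c,1),np.round(s,1),round(a,1))
E
python3 - <<'E'
from card import *
for i in range(3): measure(0); o=env.get_obs(); print(o["tool_pos"].round(4),o["tool_rot"].round(2))
plan([(.480,-.321,.16,9.6),(.480,-.321,.087,9.6)])
E
```

```text
rail [ 475.7 -323.8] [130.4   9.4] 9.7
tab [ 571.9 -307.5] [33.8 35.3] 9.6
[ 0.4707 -0.3144  0.2675] [-1.7998e+02  6.0000e-02  9.7300e+00]
rail [ 476.6 -323.4] [131.7  27.7] 9.8
tab [ 573. -307.] [32.7 35.4] 9.8
[ 0.4714 -0.313   0.2677] [-1.7994e+02  1.0000e-02  9.8700e+00]
rail [ 476.9 -323.1] [133.1  27.7] 9.9
tab [ 573.4 -305.9] [31.7 34.1] 9.9
[ 0.4718 -0.3122  0.2678] [-1.7992e+02 -2.0000e-02  9.9500e+00]
[np.float64(0.165), np.float64(0.252), np.float64(2.695), np.float64(0.035)] dist 0.108
[np.float64(0.0), np.float64(0.0), np.float64(1.825), np.float64(-0.0)] dist 0.073
```

drive_tool(moves=[0.2, 0.25, 2.4, 0, 40, 0.2, 0.25, 2.4, 0, 40, 0.2, 0.25, 2.4, 0, 40, 0.2, 0.25, 2.4, 0, 40, 0.2, 0.25, 2.4, 0, 40])

```text
time_s: 4.1
tool_pos: [0.4819, -0.3227, 0.1741]
tool_rot: [179.9, -0.2, 9.8]
force: [0.2, -0.5, 0.5]
grip_width: 0.0403
grasp_force: 0.0
```

```bash
cat > rel.py <<'E'
from h import *
# rail/tab in tool coordinates: no arm pose needed except height
im,d,K,W=cam("wrist"); T=np.array(env.camera_model("wrist")["tool_from_camera"])
o=env.get_obs(); print(o["tool_pos"].round(4),o["tool_rot"].round(2))
P=cloud(d,K,T); v,u=np.indices(d.shape); h=o["tool_pos"][2]-P[...,2]
np.savez("rel.npz",im=im,d=d,P=P,h=h)
B=(d>0)&(abs(P[...,1])<.025)&(P[...,0]>.02)&(P[...,0]<.13)&(h>.095)&(h<.125)
q=P[B]; r=q[q[:,0]<.064]; f=np.polyfit(r[:,0],r[:,1],1); print("rail y at 0",f[1].round(4),"slope deg",np.degrees(f[0]).round(2),"h",np.median(h[B&(P[...,0]<.064)]).round(4),len(r))
t=q[q[:,0]>.078]; 
if len(t)>50: print("tab",cv2.minAreaRect((t[:,:2]*1000).astype(np.float32)))
E
python3 rel.py; python3 -c "
from h import *
plan([(.480,-.3215,.087,9.7)])"
```

```text
[ 0.4817 -0.3228  0.1738] [ 1.7994e+02 -1.7000e-01  9.7900e+00]
rail y at 0 -0.0005 slope deg 0.1 h 0.113 673
tab ((93.72312927246094, -0.13712692260742188), (35.7235221862793, 30.24732780456543), 89.9580078125)
[np.float64(-0.035), np.float64(-0.039), np.float64(2.17), np.float64(0.009)] dist 0.087
```

drive_tool(moves=[0, 0, 1.1, 0, 40, 0, 0, 2.17, 0, 40, 0, 0, 2.17, 0, 40, 0, 0, 2.17, 0, 40, 0, 0, 2.17, 0, 40])

```text
time_s: 4.78
tool_pos: [0.4821, -0.3236, 0.0875]
tool_rot: [179.9, -0.2, 9.7]
force: [-0.6, 0.3, -0.2]
grip_width: 0.0399
grasp_force: 0.0
```

drive_tool(moves=[0, 0, 0, 0, 5, 0, 0, 0, 0, 5, 0, 0, 0, 0, 5, 0, 0, 0, 0, 5, 0, 0, 0, 0, 5], squeeze=40)

```text
time_s: 5.4
tool_pos: [0.4806, -0.3226, 0.0852]
tool_rot: [-180.0, 0.0, 9.7]
force: [0.8, 0.3, 0.0]
grip_width: 0.0063
grasp_force: 0.1
```

drive_tool(moves=[0, 0, 0, 0, 5, 0, 0, 0, 0, 5], squeeze=40)

```text
time_s: 5.65
tool_pos: [0.4806, -0.3226, 0.0852]
tool_rot: [180.0, 0.0, 9.7]
force: [-0.4, -0.1, 0.8]
grip_width: 0.0053
grasp_force: 0.1
```

```bash
python3 rel.py; python3 - <<'E'
from h import *
a=np.load("rel.npz")["im"]; s,_,_,_=cam("scene"); save(np.hstack([cv2.resize(a,(400,300)),cv2.resize(s[100:250,130:330],(400,300))]),"g1.png"); print(env.get_obs()["grip_width"],env.get_obs()["grasp_force"])
E
```

```text
[ 0.4806 -0.3226  0.0852] [180.    -0.     9.75]
rail y at 0 -0.001 slope deg -0.05 h 0.1135 1474
tab ((94.32113647460938, -0.9342727661132812), (36.15510940551758, 32.515846252441406), 89.99022674560547)
0.005035760614805799 0.15451668296009302
```

View pics/g1.png

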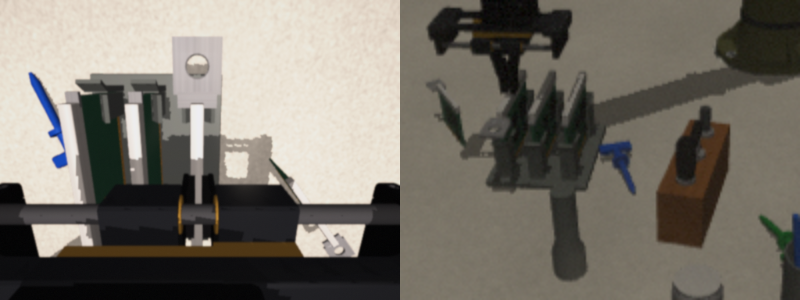

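The left panel shows the fingers straddling the rail at (197,195). The right panel shows the gripper over the tabbed card. There is no grip force yet, so I'll close fully.

drive_tool(moves=[0, 0, 0, 0, 0, 0, 0, 0, 0, 0, 0, 0, 0, 0, 0], squeeze=40)

```text
time_s: 6.12
tool_pos: [0.4807, -0.3227, 0.0852]
tool_rot: [180.0, -0.0, 9.8]
force: [0.0, -0.5, 0.8]
grip_width: 0.0005
grasp_force: 0.2
```

```bash
python3 rel.py; python3 - <<'E'
from h import *
o=env.get_obs(); print(o["grip_width"],o["grasp_force"],o["force"])
z=np.load("rel.npz"); im,P,h=z["im"],z["P"],z["h"]
a=im[200:384,180:330]; save(cv2.resize(np.clip(a*1.8,0,255).astype(np.uint8),(600,600)),"g2.png")
for v in range(225,330,8): print(v,[(round(P[v,u,0],3),round(P[v,u,1],3),round(h[v,u],3)) for u in (232,240,246,253,260,266,274)])
E
```

```text
[ 0.4807 -0.3227  0.0852] [ 1.7999e+02 -1.0000e-02  9.7400e+00]
rail y at 0 -0.0029 slope deg 0.32 h 0.1135 1468
tab ((94.32653045654297, -2.340923309326172), (32.55720138549805, 36.106685638427734), 0.02057775668799877)
0.00026005950275592883 0.23576918989419937 [0.30277226 0.14506468 0.27680475]
225 [(np.float64(-0.035), np.float64(-0.021), np.float64(0.01)), (np.float64(0.011), np.float64(-0.008), np.float64(0.118)), (np.float64(0.01), np.float64(-0.005), np.float64(0.115)), (np.float64(0.01), np.float64(-0.0), np.float64(0.115)), (np.float64(0.01), np.float64(0.004), np.float64(0.115)), (np.float64(0.011), np.float64(0.007), np.float64(0.118)), (np.float64(-0.036), np.float64(0.021), np.float64(0.009))]
233 [(np.float64(-0.044), np.float64(-0.022), np.float64(0.01)), (np.float64(0.012), np.float64(-0.008), np.float64(0.13)), (np.float64(0.01), np.float64(-0.004), np.float64(0.127)), (np.float64(0.01), np.float64(-0.0), np.float64(0.126)), (np.float64(0.01), np.float64(0.004), np.float64(0.126)), (np.float64(0.011), np.float64(0.007), np.float64(0.129)), (np.float64(-0.045), np.fl
[... 4365 characters left out ...]
024), np.float64(-0.002), np.float64(0.212)), (np.float64(0.024), np.float64(-0.0), np.float64(0.212)), (np.float64(0.025), np.float64(0.002), np.float64(0.213)), (np.float64(0.025), np.float64(0.003), np.float64(0.212)), (np.float64(0.024), np.float64(0.005), np.float64(0.212))]
329 [(np.float64(0.027), np.float64(-0.006), np.float64(0.217)), (np.float64(0.026), np.float64(-0.004), np.float64(0.216)), (np.float64(0.026), np.float64(-0.002), np.float64(0.217)), (np.float64(0.026), np.float64(-0.0), np.float64(0.217)), (np.float64(0.027), np.float64(0.001), np.float64(0.217)), (np.float64(0.027), np.float64(0.003), np.float64(0.217)), (np.float64(0.027), np.float64(0.005), np.float64(0.218))]
```

View pics/g2.png

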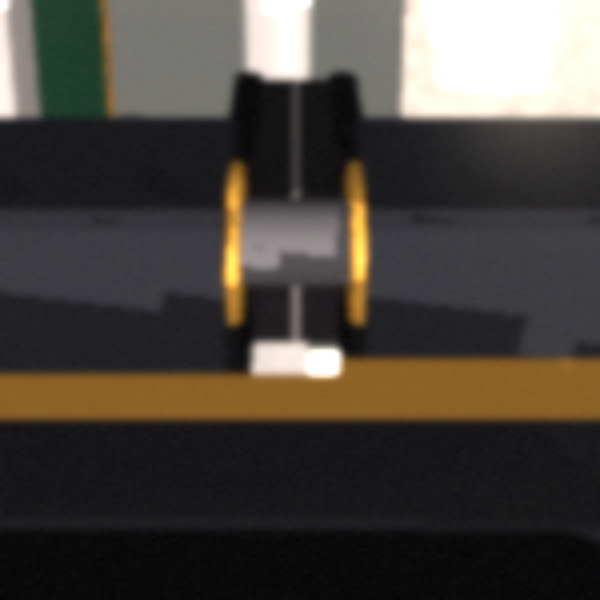

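```bash
python3 - <<'E'
import numpy as np
z=np.load("rel.npz"); P,h,im=z["P"],z["h"],z["im"]
for v in range(204,226,2): print(v,[(int(P[v,u,0]*1000),int(P[v,u,1]*1000),int(h[v,u]*1000)) for u in (236,240,243,249,256,262,266,269,272)])
E
```

```text
204 [(-13, -17, 9), (-12, -13, 12), (23, -6, 114), (23, -2, 113), (23, 1, 113), (-13, 8, 10), (-13, 12, 9), (-13, 15, 9), (-13, 18, 9)]
206 [(-15, -17, 9), (-15, -13, 9), (21, -6, 113), (21, -2, 113), (21, 1, 113), (-15, 8, 9), (-15, 12, 10), (-15, 15, 10), (-15, 18, 9)]
208 [(-17, -17, 10), (-18, -13, 8), (20, -6, 114), (20, -2, 113), (20, 1, 113), (-17, 8, 10), (-17, 12, 9), (-17, 15, 10), (-17, 18, 10)]
210 [(-19, -17, 9), (-19, -13, 10), (19, -6, 115), (19, -2, 113), (19, 1, 113), (-19, 8, 10), (-19, 12, 9), (-19, 15, 10), (-19, 18, 10)]
212 [(-22, -17, 9), (-21, -13, 10), (17, -6, 113), (18, -2, 114), (18, 1, 114), (-21, 8, 9), (-21, 12, 9), (-21, 15, 10), (-22, 18, 8)]
214 [(-23, -17, 9), (-24, -13, 9), (16, -6, 113), (16, -2, 112), (16, 1, 113), (-24, 8, 9), (-23, 12, 10), (-24, 15, 8), (-23, 18, 10)]
216 [(-26, -17, 9), (-26, -13, 9), (15, -6, 113), (15, -2, 113), (15, 1, 113), (-25, 8, 10), (-26, 12, 9), (-25, 15, 10), (-26, 18, 9)]
218 [(-28, -17, 10), (-28, -13, 8), (14, -6, 115), (14, -2, 113), (14, 1, 113), (-28, 8, 9), (-28, 12, 8), (-28, 15, 9), (-28, 18, 9)]
220 [(-30, -17, 9), (-30, -13, 10), (12, -6, 113), (12, -2, 114), (12, 1, 112), (-29, 8, 11), (-30, 12, 8), (-30, 15, 9), (-29, 18, 10)]
222 [(-32, -17, 10), (-32, -13, 9), (11, -6, 113), (11, -2, 113), (11, 1, 113), (-32, 8, 9), (-32, 12, 8), (-33, 15, 8), (-32, 18, 9)]
224 [(-34, -17, 9), (11, -8, 117), (11, -6, 117), (10, -2, 113), (9, 1, 112), (11, 5, 116), (11, 7, 117), (-34, 15, 9), (-34, 18, 9)]
```

The fingers are fully closed and their tips end just above the rail: the finger face at crop (295,80) has its lower end at h≈0.115. So the visible fingertips sit about 30 mm above the reported TCP. I'll open and measure that offset before correcting.

drive_tool(moves=[0, 0, -0.2, 0, 40, 0, 0, -0.2, 0, 40, 0, 0, -0.2, 0, 40, 0, 0, -0.2, 0, 40, 0, 0, -0.2, 0, 40])

```text
time_s: 6.8
tool_pos: [0.4806, -0.3225, 0.0931]
tool_rot: [-180.0, 0.0, 9.7]
force: [0.7, 0.5, -0.1]
grip_width: 0.0379
grasp_force: 0.0
```

```bash
python3 rel.py; python3 - <<'E'
import numpy as np
from h import env
print(env.get_obs()["grip_width"])
z=np.load("rel.npz"); P,h,im,d=z["P"],z["h"],z["im"],z["d"]
zz=env.get_obs()["tool_pos"][2]
m=(d>0)&(P[...,0]>-.012)&(P[...,0]<.014)&(abs(P[...,1])<.05)&(abs(P[...,1])>.01)&(h>.04)&(h<.19)
for s in(-1,1):
    q=np.c_[P[m],h[m]][np.sign(P[m][:,1])==s]; q=q[np.argsort(q[:,3])]; print(s,len(q),q[:200:20].round(3).tolist())
E
```

```text
[ 0.4806 -0.3225  0.093 ] [-1.7999e+02  1.0000e-02  9.7500e+00]
rail y at 0 -0.0029 slope deg 0.85 h 0.1135 1338
tab ((94.47582244873047, -2.0412025451660156), (32.81907653808594, 36.13299560546875), 0.2846551537513733)
0.0385094729808069
-1 2298 [[-0.001, -0.046, 0.053, 0.04], [0.004, -0.046, 0.05, 0.043], [0.005, -0.046, 0.046, 0.047], [0.005, -0.046, 0.043, 0.05], [0.007, -0.046, 0.04, 0.053], [0.012, -0.046, 0.037, 0.056], [0.003, -0.046, 0.035, 0.058], [-0.01, -0.046, 0.032, 0.061], [-0.004, -0.046, 0.029, 0.064], [0.004, -0.046, 0.027, 0.066]]
1 1433 [[0.009, 0.02, -0.028, 0.121], [-0.007, 0.019, -0.03, 0.123], [0.012, 0.024, -0.032, 0.125], [0.01, 0.019, -0.033, 0.126], [0.012, 0.025, -0.034, 0.127], [-0.003, 0.019, -0.036, 0.129], [0.011, 0.023, -0.037, 0.13], [-0.009, 0.019, -0.038, 0.131], [0.01, 0.022, -0.039, 0.132], [0.011, 0.027, -0.04, 0.133]]
```

The measured fingertips are at tool z = −28 mm, about 28 mm short of the nominal TCP. I'll correct for that by descending further, watching the force.

drive_tool(moves=[0, -0.05, 0.3, 0, 40, 0, -0.05, 0.5, 0, 40, 0, -0.05, 0.7, 0, 40, 0, -0.05, 0.85, 0, 40, 0, -0.05, 0.85, 0, 40])

```text
time_s: 7.48
tool_pos: [0.4799, -0.3205, 0.0586]
tool_rot: [-180.0, 0.1, 9.7]
force: [0.4, -0.3, -0.1]
grip_width: 0.0399
grasp_force: 0.0
```

drive_tool(moves=[0, 0, 0, 0, 5, 0, 0, 0, 0, 5, 0, 0, 0, 0, 5, 0, 0, 0, 0, 5, 0, 0, 0, 0, 5], squeeze=40)

```text
time_s: 8.1
tool_pos: [0.4805, -0.3208, 0.0593]
tool_rot: [180.0, -0.0, 9.7]
force: [0.8, -0.4, 0.3]
grip_width: 0.0093
grasp_force: 39.9
```

drive_tool(moves=[0, 0, -0.4, 0, 5, 0, 0, -1.2, 0, 5, 0, 0, -2.2, 0, 5, 0, 0, -3.4, 0, 5, 0, 0, -4.5, 0, 5], squeeze=55)

```text
time_s: 8.72
tool_pos: [0.4799, -0.3204, 0.2417]
tool_rot: [-180.0, -0.1, 9.7]
force: [1.0, 0.6, -1.8]
grip_width: 0.0097
grasp_force: 54.9
```

```bash
python3 rel.py; python3 - <<'E'
from h import *
plan([(.473,.10,.24,13),(.473,.285,.24,14.95)])
print(env.get_obs()["grip_width"],env.get_obs()["force"])
E
```

```text
[ 0.4824 -0.3224  0.2477] [179.76  -0.47   9.72]
[np.float64(1.553), np.float64(-10.449), np.float64(0.192), np.float64(-0.328)] dist 0.423
[np.float64(1.04), np.float64(-4.506), np.float64(-0.0), np.float64(-0.195)] dist 0.185
0.009256180756533804 [ 1.0363933  -1.69799395  3.50998726]Traceback (most recent call last):
  File "rel.py", line 8, in <module>
    q=P[B]; r=q[q[:,0]<.064]; f=np.polyfit(r[:,0],r[:,1],1); print("rail y at 0",f[1].round(4),"slope deg",np.degrees(f[0]).round(2),"h",np.median(h[B&(P[...,0]<.064)]).round(4),len(r))
                                ~~~~~~~~~~^^^^^^^^^^^^^^^^^
    raise TypeError("expected non-empty vector for x")
TypeError: expected non-empty vector for x
```

drive_tool(moves=[0.1, -1, 0, 0, 5, 0.3, -2.3, 0, -0.1, 5, 0.6, -3.7, 0, -0.2, 5, 0.8, -5.1, 0, -0.2, 5, 1, -6.5, 0, -0.3, 5])

```text
time_s: 9.4
tool_pos: [0.4751, -0.0559, 0.24]
tool_rot: [-179.9, -0.1, 12.8]
force: [1.6, -0.4, -1.9]
grip_width: 0.0094
grasp_force: 54.9
```

drive_tool(moves=[0.3, -1.4, 0, 0, 5, 0.6, -2.8, 0, 0, 5, 0.9, -4.2, 0, 0, 5, 1.2, -5.4, 0, 0, 5, 1.4, -6.4, 0, -0.1, 5])

```text
time_s: 10.02
tool_pos: [0.4732, 0.2064, 0.2397]
tool_rot: [-180.0, 0.0, 13.8]
force: [0.9, -0.6, -0.8]
grip_width: 0.009
grasp_force: 54.9
```

```bash
python3 - <<'E'
from h import *
plan([(.474,.287,.24,14.95)])
print(env.get_obs()["tool_pos"],env.get_obs()["grip_width"],env.get_obs()["tool_rot"])
E
```

```text
[np.float64(0.502), np.float64(-1.952), np.float64(-0.008), np.float64(-0.112)] dist 0.081
[0.47316264 0.20639793 0.23969206] 0.009006472302404131 [-1.79978132e+02  5.94782157e-03  1.38323161e+01]
```

Now above the cradle, then a wrist look at both holes.

drive_tool(moves=[0.3, -1.1, 0, 0, 5, 0.5, -1.95, 0, -0.1, 5, 0.5, -1.95, 0, -0.1, 5, 0.5, -1.95, 0, -0.1, 5, 0.5, -1.95, 0, -0.1, 5])

```text
time_s: 10.65
tool_pos: [0.4751, 0.2834, 0.2396]
tool_rot: [180.0, -0.0, 14.6]
force: [-1.3, 0.0, -1.8]
grip_width: 0.0095
grasp_force: 54.9
```

drive_tool(moves=[0, 0, 0.7, 0, 5, 0, 0, 1.5, 0, 5, 0, 0, 1.5, 0, 5, 0, 0, 1.5, 0, 5, 0, 0, 1.5, 0, 5])

```text
time_s: 11.28
tool_pos: [0.4757, 0.2854, 0.181]
tool_rot: [-179.9, -0.2, 14.7]
force: [-0.1, 0.3, -1.3]
grip_width: 0.0098
grasp_force: 54.9
```

```bash
python3 - <<'E'
from h import *
im,d,K,W=cam("wrist"); T=np.array(env.camera_model("wrist")["tool_from_camera"]); o=env.get_obs(); print(o["tool_pos"],o["tool_rot"])
np.savez("w3.npz",im=im,d=d,K=K,W=W,T=T); save(np.clip(im*1.3,0,255).astype(np.uint8),"w3.png")
P=cloud(d,K,T); Q=cloud(d,K,W)[...,2]
m=(d>0)&(abs(P[...,1])<.05)&(P[...,0]>.02)&(P[...,0]<.13); print(np.histogram(Q[m],np.arange(0,.26,.01))[0])
E
```

```text
[0.47554356 0.28536657 0.18079341] [-1.79934178e+02 -1.37928232e-01  1.47365211e+01]
[ 880  442    0    0    0    0    0    0    1  625    0    0    0    0
    0    0    0    0    0    0    0    7 6736 1780    0]
```

View pics/w3.png

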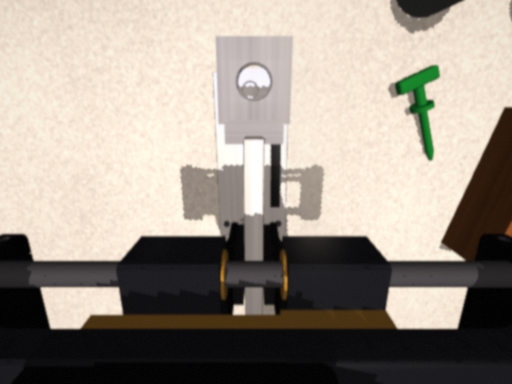

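The wrist view shows the tab hole at (254,81), with the darker flange hole partly visible through it at about (250,89). The rail is clean at column 254.

```bash
python3 - <<'E'
from h import *
z=np.load("w3.npz"); im,d,K,W,T=[z[k] for k in("im","d","K","W","T")]
g=cv2.cvtColor(im,cv2.COLOR_RGB2GRAY); Q=cloud(d,K,W); P=cloud(d,K,T)
m=(Q[...,2]>.2)&(P[...,0]>.066)&(abs(P[...,1])<.03); print("tab tool",cv2.minAreaRect((P[m][:,:2]*1000).astype(np.float32)),np.median(Q[m][:,2]))
B=(d>0)&(abs(P[...,1])<.02)&(P[...,0]>.015)&(P[...,0]<.06)&(Q[...,2]>.2)
r=P[B]; f=np.polyfit(r[:,0],r[:,1],1); print("rail y0",f[1],"slope",np.degrees(f[0]),"z",np.median(Q[B][:,2]), "pitch",np.degrees(np.polyfit(r[:,0],r[:,2],1)[0]))
h=(Q[...,2]<.15)&(abs(np.indices(d.shape)[1]-254)<25)&(abs(np.indices(d.shape)[0]-81)<25)
uv=np.argwhere(h)[:,::-1]; c=uv.mean(0); print("tabhole px",c,len(uv),"tool",)
zt=np.median(Q[m][:,2]); print("tabhole world",ray(c,K,W,zt), "tool", P[m][:,2].mean())
print(g[64:100:1,237:272:2])
E
```

```text
tab tool ((88.4053726196289, 0.06452369689941406), (36.1904411315918, 44.71024703979492), 89.95205688476562) 0.2235423657609495
rail y0 -0.0002226688085004089 slope 0.3216492906893429 z 0.30800764540449477 pitch 118.22662665745105
tabhole px [253.70505288  82.29494712] 851 tool
tabhole world [0.56304155 0.30819628 0.22354237] tool -0.05759929196692616
[[146 146 148 141 120  99  97 106 112 113 108 108 116 131 146 151 154 151]
 [147 146 142 126 103  98 116 136 141 143 132 119 107 116 137 152 154 151]
 [147 144 131 107 100 119 150 165 167 170 164 147 118 108 123 147 153 150]
 [147 141 112  96 119 152 175 180 179 182 181 172 148 120 111 137 152 150]
 [146 131  93 106 151 178 186 185 183 186 186 185 174 148 110 124 149 150]
 [144 118  86 138 177 189 189 189 188 189 189 189 187 173 129 115 144 150]
 [140 103  99 169 189 191 192 191 191 190 191 191 191 187 155 113 135 148]
 [133  93 123 184 193 192 192 191 191 191 191 191 191 190 176 124 122 146]
 [126  99 153 190 192 192 192 191 191 191 191 192 192 191 187 137 114 143]
 [120 110 174 192 193 192 191 192 191 191 192 191 192 192 190 156 111 1
[... 1254 characters left out ...]
116 116 116 111 114 140]
 [139 114 110 113 119 119 119 118 115 113 110 114 118 117 117 111 122 144]
 [144 119 111 112 119 120 118 118 116 114 109 115 119 118 118 112 131 146]
 [145 127 113 112 118 120 119 118 114 112 110 117 119 119 116 114 139 147]
 [145 134 117 112 118 124 124 119 115 111 111 118 119 118 114 122 146 147]
 [147 141 125 113 116 131 139 131 118 111 111 116 117 114 115 132 149 147]
 [145 144 134 119 115 136 158 152 125 111 113 116 115 112 122 139 151 147]
 [146 146 142 129 118 133 159 158 126 114 116 115 114 116 132 146 150 147]
 [145 146 145 138 125 125 138 139 122 114 114 113 118 125 141 149 150 147]
 [146 144 147 144 136 126 121 120 115 113 113 117 130 137 144 149 150 146]]
```

```bash
python3 - <<'E'
from h import *
z=np.load("w3.npz"); K,W,T=z["K"],z["W"],z["T"]
f=ray((249.3,88.2),K,W,.097); 
for zt in(.2235,.2225): 
    t=ray((253.7,81.7),K,W,zt); print(t,f,"tab hole in tool", W[:3,:3].T is None)
    o=env.get_obs(); y=np.radians(o["tool_rot"][2]); e=np.array([np.cos(y),np.sin(y)]); n=np.array([np.sin(y),-np.cos(y)])
    D=f[:2]-t[:2]; print("rel shift tool x,y mm",(D@e*1000).round(2),(D@n*1000).round(2)); r=t[:2]-o["tool_pos"][:2]; print("tabhole in tool",(r@e*1000).round(1),(r@n*1000).round(1))
    D=np.array([.5642,.3122])-t[:2]; print("via earlier",(D@e*1000).round(2),(D@n*1000).round(2))
print(o["tool_pos"],o["tool_rot"])
E
```

```text
[0.56330496 0.30826826 0.2235    ] [0.56577744 0.31298064 0.097     ] tab hole in tool False
rel shift tool x,y mm 3.59 -3.93
tabhole in tool 90.7 0.2
via earlier 1.87 -3.57
[0.56337444 0.30828628 0.2225    ] [0.56577744 0.31298064 0.097     ] tab hole in tool False
rel shift tool x,y mm 3.52 -3.93
tabhole in tool 90.8 0.2
via earlier 1.79 -3.57
[0.47554356 0.28536657 0.18079341] [-1.79934178e+02 -1.37928232e-01  1.47365211e+01]
```

drive_tool(moves=[0.07, -0.075, 0.5, -0.05, 5, 0.07, -0.075, 1.2, -0.05, 5, 0.07, -0.075, 1.2, -0.05, 5, 0.07, -0.075, 1.2, -0.05, 5, 0.07, -0.075, 1.2, -0.05, 5])

```text
time_s: 11.95
tool_pos: [0.4776, 0.2892, 0.1328]
tool_rot: [-179.9, -0.1, 15.2]
force: [-0.7, 0.1, -1.2]
grip_width: 0.0095
grasp_force: 54.9
```

```bash
python3 - <<'E'
from h import *
im,d,K,W=cam("wrist"); o=env.get_obs(); print(o["tool_pos"],o["tool_rot"],o["force"])
np.savez("w4.npz",im=im,d=d,K=K,W=W); 
Q=cloud(d,K,W); zt=o["tool_pos"][2]+.0427
v,u=np.indices(d.shape); h=(Q[...,2]<zt-.03)&(d>0)&(abs(u-254)<26)&(abs(v-82)<26); c=np.argwhere(h)[:,::-1].mean(0); print("tabhole",c,h.sum())
a=np.clip(im[50:115,215:293]*1.3,0,255).astype(np.uint8); save(cv2.resize(a,(780,650*600//650),interpolation=cv2.INTER_CUBIC),"w4.png")
E
```

```text
[0.47740511 0.28908402 0.1325977 ] [-1.79942905e+02 -1.22677183e-01  1.52502000e+01] [-0.25903992  0.1276815  -0.80561748]
tabhole [253.66354045  82.32825322] 853
```

View pics/w4.png

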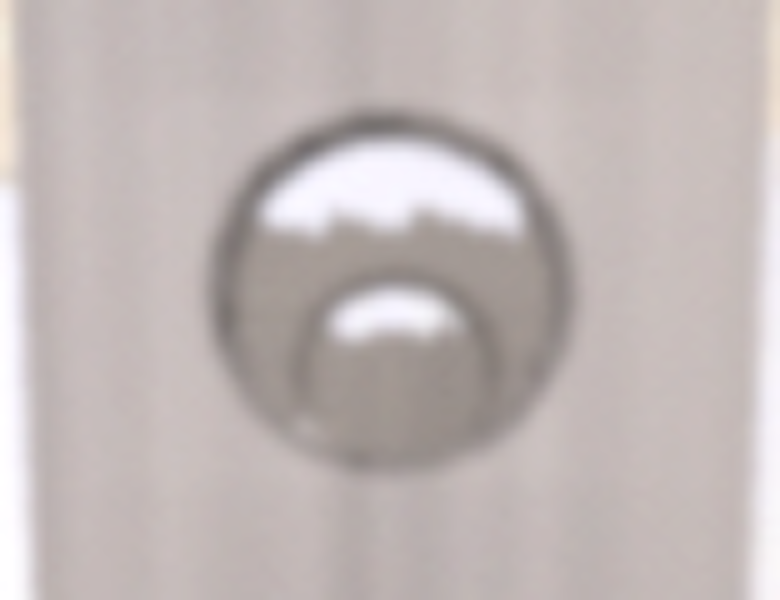

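The crop shows the tab hole centred at crop (393,292), with the flange hole's upper arc below it centred at about (396,362).

```bash
python3 - <<'E'
from h import *
z=np.load("w4.npz"); K,W,d=z["K"],z["W"],z["d"]; o=env.get_obs()
Q=cloud(d,K,W); v,u=np.indices(d.shape); m=(abs(u-254)<30)&(v>65)&(v<105)&(Q[...,2]>.14); zt=np.median(Q[m][:,2]); print("tab z",zt)
t=ray((253.85,81.3),K,W,zt); f=ray((254.15,88.8),K,W,.097); y=np.radians(14.95); e=np.array([np.cos(y),np.sin(y)]); n=np.array([np.sin(y),-np.cos(y)])
D=(f-t)[:2]*1000; print(t,f,"shift x,y",D@e,D@n)
D=np.array([.5642,.3122])*1000-t[:2]*1000; print(D@e,D@n)
print(o["tool_pos"],o["tool_rot"])
E
```

```text
tab z 0.17522168336751973
[0.56517697 0.31287164 0.17522168] [0.56570254 0.31271051 0.097     ] shift x,y 0.46621291598959136 0.29125475958140146
-1.1171668446055287 0.3968682403232124
[0.47740511 0.28908402 0.1325977 ] [-1.79942905e+02 -1.22677183e-01  1.52502000e+01]
```

drive_tool(moves=[0, 0, 0.3, 0, 5, 0, 0, 0.6, 0, 5, 0, 0, 0.8, 0, 5, 0, 0, 1, 0, 5, 0, 0, 1, 0, 5])

```text
time_s: 12.62
tool_pos: [0.4762, 0.2882, 0.0903]
tool_rot: [180.0, 0.1, 15.2]
force: [-0.2, 0.0, -1.4]
grip_width: 0.0093
grasp_force: 54.9
```

drive_tool(moves=[0, 0, 0.25, 0, 5, 0, 0, 0.5, 0, 5, 0, 0, 0.65, 0, 5, 0, 0, 0.75, 0, 5, 0, 0, 0.75, 0, 5])

```text
time_s: 13.25
tool_pos: [0.4765, 0.2885, 0.0609]
tool_rot: [180.0, 0.0, 15.2]
force: [-0.7, 0.5, -1.8]
grip_width: 0.0095
grasp_force: 54.9
```

drive_tool(moves=[0, 0, 0.05, 0, 5, 0, 0, 0.1, 0, 5, 0, 0, 0.1, 0, 5])

```text
time_s: 13.62
tool_pos: [0.477, 0.2892, 0.0593]
tool_rot: [-179.9, -0.1, 15.3]
force: [-2.5, -2.5, 8.9]
grip_width: 0.0097
grasp_force: 54.9
```

drive_tool(moves=[0, 0, -0.05, 0, 50, 0, 0, -0.05, 0, 50, 0, 0, -0.05, 0, 50, 0, 0, -0.05, 0, 50, 0, 0, -0.05, 0, 50])

```text
time_s: 14.25
tool_pos: [0.4766, 0.2885, 0.0591]
tool_rot: [180.0, 0.0, 15.3]
force: [-0.7, 0.2, -0.1]
grip_width: 0.0474
grasp_force: 0.0
```

drive_tool(moves=[0, 0, -0.7, 0, 50, 0, 0, -1.8, 0, 50, 0, 0, -3, 0, 50, 0, 0, -3.5, 0, 50, 0, 0, -3.5, 0, 50])

```text
time_s: 14.88
tool_pos: [0.4777, 0.2892, 0.2009]
tool_rot: [-179.9, -0.2, 15.2]
force: [0.0, -0.4, 0.1]
grip_width: 0.0495
grasp_force: 0.0
```

```bash
python3 - <<'E'
from h import *
for _ in range(4): im,d,K,W=cam("wrist")
o=env.get_obs(); print(o["tool_pos"],o["tool_rot"],o["grip_width"])
np.savez("w5.npz",im=im,d=d,K=K,W=W)
Q=cloud(d,K,W); z=Q[...,2]; v,u=np.indices(d.shape)
B=(d>0)&(u>190)&(u<320)&(v<235)&(np.hypot(Q[...,0]-.52,Q[...,1]-.3)<.12)
print(np.histogram(z[B],np.arange(.05,.13,.004)))
t=B&(z>.095)&(z<.108); r=B&(z>.109)&(z<.12)
for n,m,h in(("tab",t,.102),("rail",r,.114)):
    q=np.array([ray(p,K,W,h)[:2] for p in np.argwhere(m)[:,::-1]],np.float32)*1000; print(n,len(q),cv2.minAreaRect(q),np.median(z[m]))
s=t.astype(np.uint8); uv=np.argwhere(t); a,b=uv.min(0),uv.max(0); print(a,b)
g=cv2.cvtColor(im,cv2.COLOR_RGB2GRAY); c=((a+b)//2); print("px",c); print(g[a[0]:a[0]+36:1,230:275:2])
E
```

```text
[0.47577477 0.28805673 0.19745269] [1.79932702e+02 1.47601036e-01 1.52530760e+01] 0.05001735056837153
(array([   7,    5,   13,   91,  142,  310,    6,    0,    0,    5,    2,
        835, 1225,  566,    9,  810,  349,    0,    0]), array([0.05 , 0.054, 0.058, 0.062, 0.066, 0.07 , 0.074, 0.078, 0.082,
       0.086, 0.09 , 0.094, 0.098, 0.102, 0.106, 0.11 , 0.114, 0.118,
       0.122, 0.126]))
tab 2615 ((559.4345703125, 310.9037780761719), (48.47149658203125, 54.96575927734375), 15.280827522277832) 0.1011712455109709
rail 1162 ((483.7796936035156, 289.7281494140625), (115.63469696044922, 9.502424240112305), 15.02727222442627) 0.11366291571236573
[ 69 224] [123 283]
px [ 96 253]
[[189 185 172 158 160 159 160 160 157 160 159 156 157 158 160 160 161 157
  156 160 158 160 180]
 [191 190 174 153 156 155 155 154 152 156 155 150 153 153 156 156 156 152
  153 156 154 156 179]
 [194 195 178 153 156 154 154 154 152 155 154 150 152 154 156 156 156 151
  152 155 154 155 182]
 [198 198 181 153 156 154 156 154 153 155 154 150 151 152 155 155 155 151
  151 155 153 155 185]
 [198 198 184 153 156 154 
[... 2378 characters left out ...]
148 150 150 160 192]
 [198 199 187 153 154 153 156 153 144 136 153 179 181 164 145 134 147 146
  148 150 149 159 193]
 [199 199 189 155 154 153 154 153 148 141 143 156 164 155 141 140 150 147
  147 149 149 157 190]
 [199 198 189 156 154 152 155 152 148 147 141 137 143 139 142 146 150 146
  148 150 148 152 188]
 [199 198 190 157 154 152 154 152 150 150 145 136 138 138 146 149 151 145
  148 150 149 148 184]
 [198 199 190 157 154 152 154 151 149 151 148 140 142 143 147 149 150 146
  147 149 148 148 185]
 [199 199 190 157 153 151 153 151 149 150 149 143 144 145 149 148 149 146
  147 149 149 153 187]
 [198 198 188 153 153 151 153 151 148 150 149 143 145 144 148 148 149 145
  147 149 148 156 190]]
```

```bash
python3 - <<'E'
from h import *
z=np.load("w5.npz"); K,W=z["K"],z["W"]
print("tabhole",ray((254.4,90.5),K,W,.102))
plan([(.485,.02,.23,6),(.50,-.028,.23,5)])
E
```

```text
tabhole [0.56504172 0.31137444 0.102     ]
[np.float64(-1.541), np.float64(6.526), np.float64(-0.814), np.float64(0.925)] dist 0.27
[np.float64(0.248), np.float64(1.233), np.float64(-0.0), np.float64(0.1)] dist 0.05
```

drive_tool(moves=[0, 0, -0.8, 0, 60, -1.5, 6.5, -0.8, 0.9, 60, -1.5, 6.5, -0.8, 0.9, 60, -1.5, 6.5, -0.8, 0.9, 60, -1.5, 6.5, -0.8, 0.9, 60])

```text
time_s: 15.7
tool_pos: [0.4857, 0.0368, 0.23]
tool_rot: [180.0, 0.1, 6.3]
force: [0.2, -0.3, 0.2]
grip_width: 0.0601
grasp_force: 0.0
```

drive_tool(moves=[0.25, 1.2, 0, 0.1, 60, 0.25, 1.2, 0, 0.1, 60, 0.25, 1.2, 0, 0.1, 60, 0.25, 1.2, 0, 0.1, 60, 0.25, 1.2, 0, 0.1, 60])

```text
time_s: 16.32
tool_pos: [0.5014, -0.0065, 0.2309]
tool_rot: [180.0, 0.0, 5.4]
force: [-0.7, 1.3, 0.6]
grip_width: 0.0594
grasp_force: 0.0
```

```bash
cat > pin.py <<'E'
from h import *
im,d,K,W=cam("wrist"); o=env.get_obs(); print(o["tool_pos"].round(4),o["tool_rot"].round(2)); np.savez("w6.npz",im=im,d=d,K=K,W=W)
Q=cloud(d,K,W); z=Q[...,2]
m=(d>0)&(z>.11)&(z<.15)&(np.hypot(Q[...,0]-.54,Q[...,1]+.03)<.1)
n,l=cv2.connectedComponents(m.astype(np.uint8))
for i in range(1,n):
    k=l==i
    if k.sum()<60: continue
    h=np.percentile(z[k],80); q=np.array([ray(p,K,W,h)[:2] for p in np.argwhere(k&(z>h-.006))[:,::-1]],np.float32)*1000
    c,s,a=cv2.minAreaRect(q); print(k.sum(),"top z",h.round(4),np.round(c,1),np.round(s,1),round(a,1),np.argwhere(k).mean(0).round(0))
E
python3 pin.py
```

```text
[ 0.5015 -0.0068  0.231 ] [1.80e+02 2.00e-02 5.37e+00]
636 top z 0.142 [594.3 -25.5] [22.6 23.2] 5.4 [ 92. 283.]
558 top z 0.123 [535.8 -26.6] [49.1 12. ] 5.1 [151. 276.]
183 top z 0.1221 [476.8 -27.8] [16.4 14.4] 6.0 [205. 270.]
```

```bash
python3 -c "
from h import *
plan([(.5352,-.0264,.14,5.1),(.5352,-.0264,.0675,5.1)])"
```

```text
[np.float64(0.793), np.float64(0.567), np.float64(2.275), np.float64(0.027)] dist 0.099
[np.float64(0.0), np.float64(0.0), np.float64(1.813), np.float64(-0.0)] dist 0.073
```

drive_tool(moves=[0.8, 0.57, 1, 0, 50, 0.8, 0.57, 2.3, 0, 50, 0.8, 0.57, 2.3, 0, 50, 0.8, 0.57, 2.3, 0, 50, 0.8, 0.57, 2.3, 0, 50])

```text
time_s: 17.0
tool_pos: [0.5372, -0.0272, 0.1417]
tool_rot: [-180.0, -0.2, 5.3]
force: [0.4, -0.3, 0.4]
grip_width: 0.0503
grasp_force: 0.0
```

```bash
python3 pin.py; python3 -c "
from h import *
plan([(.5352,-.0264,.0675,5.1)])"
```

```text
[ 0.5371 -0.0272  0.1414] [-179.96   -0.22    5.29]
1136 top z 0.1419 [596.  -25.7] [23.2 23.6] 78.0 [138. 259.]
917 top z 0.123 [536.8 -27. ] [49.  11.4] 4.9 [211. 253.]
[np.float64(-0.044), np.float64(-0.025), np.float64(1.848), np.float64(0.019)] dist 0.074
```

drive_tool(moves=[-0.02, 0, 0.6, 0, 50, -0.02, 0, 1.2, 0, 50, -0.02, 0, 1.7, 0, 50, -0.02, 0, 1.85, 0, 50, -0.02, 0, 1.85, 0, 50])

```text
time_s: 17.68
tool_pos: [0.5354, -0.0276, 0.066]
tool_rot: [-180.0, -0.1, 5.3]
force: [-1.1, 0.7, -0.1]
grip_width: 0.0502
grasp_force: 0.0
```

drive_tool(moves=[0, 0, 0, 0, 5, 0, 0, 0, 0, 5, 0, 0, 0, 0, 5, 0, 0, 0, 0, 5, 0, 0, 0, 0, 5], squeeze=40)

```text
time_s: 18.3
tool_pos: [0.5348, -0.0276, 0.0652]
tool_rot: [-180.0, -0.0, 5.3]
force: [0.1, -0.3, 0.1]
grip_width: 0.0119
grasp_force: 40.0
```

drive_tool(moves=[0, 0, -0.5, 0, 5, 0, 0, -1.2, 0, 5, 0, 0, -2.2, 0, 5, 0, 0, -3.2, 0, 5, 0, 0, -3.7, 0, 5], squeeze=50)

```text
time_s: 18.92
tool_pos: [0.5356, -0.0279, 0.2154]
tool_rot: [-180.0, -0.2, 5.2]
force: [-0.3, -1.2, -1.0]
grip_width: 0.0116
grasp_force: 50.0
```

```bash
cat > held.py <<'E'
from h import *
im,d,K,W=cam("wrist"); T=np.array(env.camera_model("wrist")["tool_from_camera"]); o=env.get_obs(); print(o["tool_pos"].round(4),o["tool_rot"].round(2),o["grip_width"],o["grasp_force"])
np.savez("w7.npz",im=im,d=d,K=K,W=W)
P=cloud(d,K,T); 
m=(d>0)&(abs(P[...,1])<.02)&(P[...,0]>.012)&(P[...,0]<.035)&(P[...,2]>-.062)&(P[...,2]<-.02)
q=P[m]; top=np.percentile(q[:,2],5); print(len(q),"bar top tool z",top,"x max",np.percentile(q[:,0],98),"y",q[:,1].min(),q[:,1].max())
print(np.histogram(q[:,0],np.arange(.012,.036,.002)))
e=q[q[:,0]<.024]; print("slope dz/dx deg",np.degrees(np.arctan(np.polyfit(e[:,0],e[:,2],1)[0])), "yaw", np.degrees(np.arctan(np.polyfit(e[:,0],e[:,1],1)[0])),e[:,1].mean())
E
python3 held.py; python3 -c "
from h import *
plan([(.50,.10,.215,10),(.56,.305,.215,14.95)])"
```

```text
[ 0.5367 -0.0278  0.2172] [-179.96   -0.32    5.24] 0.011708904722398546 49.97294845059514
798 bar top tool z -0.0581983038930557 x max 0.02568352205095398 y -0.015451360092457938 0.015389996297243337
(array([125,  82,  84,  91,  85, 114, 215,   2,   0,   0,   0]), array([0.012, 0.014, 0.016, 0.018, 0.02 , 0.022, 0.024, 0.026, 0.028,
       0.03 , 0.032, 0.034]))
slope dz/dx deg -6.987055991724375 yaw -2.5134969166590415 -3.171751870864976e-05
[np.float64(-0.623), np.float64(-3.266), np.float64(0.056), np.float64(-0.476)] dist 0.133
[np.float64(2.367), np.float64(-4.787), np.float64(-0.0), np.float64(-0.495)] dist 0.214
```

drive_tool(moves=[0.2, -1, 0, -0.2, 5, 0.4, -2.4, 0, -0.4, 5, 0.6, -3.7, 0, -0.6, 5, 0.8, -5, 0, -0.8, 5, 1, -6, 0, -0.95, 5])

```text
time_s: 19.6
tool_pos: [0.5518, 0.2176, 0.2119]
tool_rot: [-180.0, 0.1, 14.9]
force: [1.0, 0.0, -1.2]
grip_width: 0.0111
grasp_force: 50.0
```

```bash
python3 -c "
from h import *
plan([(.5644,.3118,.18,14.95)])"
```

```text
[np.float64(0.911), np.float64(-2.193), np.float64(0.797), np.float64(-0.002)] dist 0.1
```

drive_tool(moves=[0.5, -1.1, 0.3, 0, 5, 0.9, -2.2, 0.7, 0, 5, 0.9, -2.2, 0.7, 0, 5, 0.9, -2.2, 0.7, 0, 5, 0.9, -2.2, 0.7, 0, 5, 0.9, -2.2, 0.7, 0, 5])

```text
invalid input at $.moves: expected 1 to 5 rows
```

drive_tool(moves=[0.5, -1.1, 0.3, 0, 5, 0.9, -2.2, 0.7, 0, 5, 0.9, -2.2, 0.7, 0, 5, 0.9, -2.2, 0.7, 0, 5, 0.9, -2.2, 0.7, 0, 5])

```text
time_s: 20.23
tool_pos: [0.5658, 0.3073, 0.1855]
tool_rot: [180.0, -0.0, 14.6]
force: [0.1, -0.2, -0.9]
grip_width: 0.0116
grasp_force: 50.0
```

```bash
python3 held.py; python3 - <<'E'
from h import *
im=np.load("w7.npz")["im"]; save(cv2.resize(np.clip(im[120:300,135:375]*1.4,0,255).astype(np.uint8),(800,600),interpolation=cv2.INTER_CUBIC),"w7.png")
E
```

```text
[0.5658 0.3075 0.1858] [-1.800e+02 -5.000e-02  1.461e+01] 0.011576800596200053 49.972690008580685
785 bar top tool z -0.05805321565948242 x max 0.025632868478445935 y -0.0153820765967775 0.013995367932520358
(array([111,  79,  95,  86,  86, 110, 218,   0,   0,   0,   0]), array([0.012, 0.014, 0.016, 0.018, 0.02 , 0.022, 0.024, 0.026, 0.028,
       0.03 , 0.032, 0.034]))
slope dz/dx deg -4.255136561252956 yaw 2.6593676963456443 -0.00015095562978558274
```

View pics/w7.png

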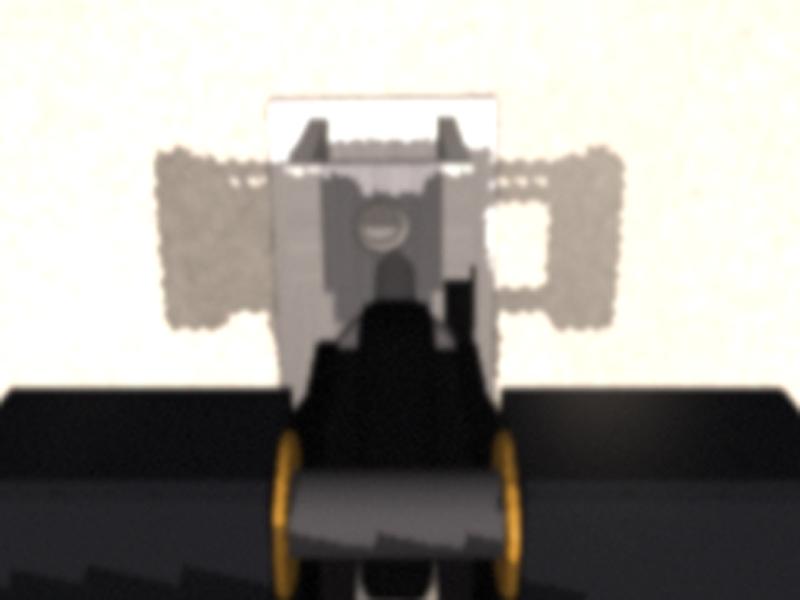

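The view shows the tab hole at crop (384,226) and the pin tip at about (395,252), still short of the hole.

```bash
python3 - <<'E'
from h import *
z=np.load("w7.npz"); K,W=z["K"],z["W"]; o=env.get_obs()
h=ray((249.85,187.45),K,W,.102); t=ray((253.1,195.4),K,W,o["tool_pos"][2]-.0552); print(h,t,o["tool_pos"])
y=np.radians(o["tool_rot"][2]); e=np.array([np.cos(y),np.sin(y)]); n=np.array([np.sin(y),-np.cos(y)])
for p in (t,np.r_[o["tool_pos"][:2]+.0006*e,0]): D=(h-p)[:2]; print("shift mm",D@e*1000,D@n*1000)
plan([(.5644,.3118,.18,14.95)])
E
```

```text
[0.56596141 0.31096261 0.102     ] [0.56757214 0.30805247 0.13057334] [0.56577992 0.30754377 0.18577334]
shift mm -0.8247375629342422 -3.222292291792568
shift mm 0.4378510639902376 -3.262556162617472
[np.float64(-0.007), np.float64(-0.112), np.float64(0.144), np.float64(-0.034)] dist 0.007
```

drive_tool(moves=[0, -0.09, 0, 0, 5, 0, -0.09, 0.3, 0, 5, 0, -0.09, 0.6, 0, 5, 0, -0.09, 0.8, 0, 5, 0, -0.09, 0.8, 0, 5])

```text
time_s: 20.9
tool_pos: [0.5635, 0.3123, 0.1519]
tool_rot: [180.0, 0.1, 14.7]
force: [-0.5, -0.4, -0.9]
grip_width: 0.0114
grasp_force: 50.0
```

drive_tool(moves=[0.02, 0.01, 0.25, 0, 5, 0.02, 0.01, 0.5, 0, 5, 0.02, 0.01, 0.75, 0, 5, 0.02, 0.01, 0.95, 0, 5, 0.02, 0.01, 0.95, 0, 5])

```text
time_s: 21.52
tool_pos: [0.5645, 0.3123, 0.1142]
tool_rot: [180.0, 0.1, 14.8]
force: [-0.3, 0.3, -0.9]
grip_width: 0.0112
grasp_force: 50.0
```

Both holes entered without force, so I'll continue down to the collar.

drive_tool(moves=[0, 0, 0.25, 0, 5, 0, 0, 0.45, 0, 5, 0, 0, 0.6, 0, 5, 0, 0, 0.67, 0, 5, 0, 0, 0.67, 0, 5])

```text
time_s: 22.15
tool_pos: [0.565, 0.3125, 0.0882]
tool_rot: [180.0, 0.0, 14.8]
force: [0.5, -0.7, -0.2]
grip_width: 0.0116
grasp_force: 50.0
```

drive_tool(moves=[0, 0, 0.04, 0, 5, 0, 0, 0.07, 0, 5, 0, 0, 0.07, 0, 5])

```text
time_s: 22.52
tool_pos: [0.5661, 0.3129, 0.0869]
tool_rot: [-180.0, -0.1, 14.7]
force: [0.8, -0.0, 5.0]
grip_width: 0.0113
grasp_force: 50.0
```

drive_tool(moves=[0, 0, -0.05, 0, 45, 0, 0, -0.05, 0, 45, 0, 0, -0.05, 0, 45, 0, 0, -0.05, 0, 45, 0, 0, -0.05, 0, 45])

```text
time_s: 23.15
tool_pos: [0.565, 0.3125, 0.0874]
tool_rot: [180.0, 0.0, 14.8]
force: [0.2, -0.4, -0.2]
grip_width: 0.044
grasp_force: 0.0
```

drive_tool(moves=[0, 0, -0.8, 0, 45, 0, 0, -2, 0, 45, 0, 0, -3, 0, 45, -0.8, 0, -3.2, 0, 45, -0.8, 0, -3.2, 0, 45])

```text
time_s: 23.78
tool_pos: [0.5333, 0.3047, 0.2171]
tool_rot: [-179.9, -0.1, 14.8]
force: [0.9, 0.7, -0.1]
grip_width: 0.045
grasp_force: 0.0
```

```bash
python3 - <<'E'
from h import *
for _ in range(8): im,d,K,W=cam("wrist")
o=env.get_obs(); print(o["tool_pos"],o["grip_width"],o["time_s"])
Q=cloud(d,K,W); z=Q[...,2]
for n,lo,hi,h in(("bar",.132,.155,.145),("tab",.096,.107,.102),("rail",.109,.12,.114)):
    m=(d>0)&(z>lo)&(z<hi)&(np.hypot(Q[...,0]-.55,Q[...,1]-.305)<.07)
    if m.sum()<20: print(n,m.sum()); continue
    q=np.array([ray(p,K,W,h)[:2] for p in np.argwhere(m)[:,::-1]],np.float32)*1000
    print(n,m.sum(),np.percentile(z[m],[50,90]).round(4),cv2.minAreaRect(q))
s,d,K,W=cam("top"); P=cloud(d,K,W); z0=np.load("top.npz"); D=np.abs(d-z0["d"])*((d>0)&(z0["d"]>0)); k=D>.02
n,l,st,c=cv2.connectedComponentsWithStats(k.astype(np.uint8))
print([(st[i].tolist()) for i in range(1,n) if st[i][4]>25])
E
```

```text
[0.53431677 0.30421218 0.21494837] 0.045177967581078934 24.175
bar 695 [0.1443 0.1454] ((566.471435546875, 312.57537841796875), (49.819942474365234, 11.622540473937988), 14.387663841247559)
tab 1295 [0.101  0.1026] ((559.5660400390625, 310.85467529296875), (49.86937713623047, 54.836849212646484), 16.232534408569336)
rail 422 [0.1137 0.1147] ((524.145263671875, 303.498046875), (88.18449401855469, 19.074512481689453), 11.657573699951172)
[[0, 132, 140, 252, 19777], [185, 178, 18, 17, 109], [341, 191, 23, 68, 679], [243, 202, 6, 19, 83], [271, 203, 16, 13, 111], [201, 208, 19, 10, 117], [289, 238, 16, 13, 87]]
```

```bash
python3 - <<'E'
from h import *
s,d,K,W=cam("top"); z0=np.load("top.npz"); a=z0["im"]
for nm,b in(("green",(195,200,225,225)),("blue",(265,198,295,222))):
    for im in(a,s):
        r=im[b[1]:b[3],b[0]:b[2]].astype(int); m=(r[...,1]-r[...,0]>25)&(r[...,1]>r[...,2]+15) if nm=="green" else (r[...,2]-r[...,0]>40)
        print(nm,m.sum(),np.argwhere(m).mean(0).round(2)[::-1]+b[:2])
D=(d-z0["d"])
for b in((185,178,18,17),(271,203,16,13),(201,208,19,10),(289,238,16,13)):
    x,y,w,h=b; sl=np.s_[y:y+h,x:x+w]; k=np.abs(D[sl])>.02; print(b,np.median(z0["d"][sl][k]),np.median(d[sl][k]),"rgb diff",np.abs(s[sl].astype(int)-a[sl]).mean())
for b in((300,200,40,70),(165,125,35,40),(215,130,30,30),(275,135,25,30),(375,225,50,45),(232,175,28,22),(232,225,28,25)):
    x,y,w,h=b; print(b,np.abs(s[y:y+h,x:x+w].astype(int)-a[y:y+h,x:x+w]).mean().round(2))
E
```

```text
green 103 [210.36 212.37]
green 36 [208.61 204.86]
blue 93 [278.68 209.22]
blue 17 [279.18 218.65]
(185, 178, 18, 17) 1.1670575 1.1430249 rgb diff 47.41503267973856
(271, 203, 16, 13) 1.047333 1.1587722 rgb diff 56.20032051282051
(201, 208, 19, 10) 1.0435884 1.1548057 rgb diff 66.11754385964912
(289, 238, 16, 13) 1.1455317 1.1217896 rgb diff 47.5625
(300, 200, 40, 70) 6.29
(165, 125, 35, 40) 4.89
(215, 130, 30, 30) 7.0
(275, 135, 25, 30) 5.81
(375, 225, 50, 45) 6.67
(232, 175, 28, 22) 4.89
(232, 225, 28, 25) 4.67
```

The pin's bar top is at 0.1445 m, against 0.145 m expected with the collar on the tab. The card is seated and everything else on the bench is unchanged, apart from the two free-standing look-alikes. The green one already looked toppled in my first wrist picture, before the arm had come near it, and the blue one in the next. I'll leave both alone and hand in.

```bash
python3 -c "
from cell import env
print(env.sign_off())"
```

```text
the job is handed in; nothing more can be done
None
```

Handed in at about 24 s: the card is seated in the cradle and the pin is through both holes with its collar on the tab, released; the blue and green look-alikes, upright at the start, ended up lying down though the arm never came near them, and I left them there.

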